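# Release the air grille of a chocolate display with a forked key

### The arm

A 7-joint arm with a two-finger parallel gripper is mounted at the origin on the work surface. World frame = base frame: x ahead of the robot, y to its left, z up, the work surface at z = 0. Lengths are in m, angles in rad, forces in N, time in s.
With the tool pointing down it reaches from about 0.35 to 0.775 m from the base axis. Payload 3.1 kg.
Tool frame: the origin (TCP) lies at the very end of the fingers, on their centre line; the grasp point (between the pads) lies behind it (grip_depth is the z of the grasp point in the tool frame, in m); z points along the fingers, y is the line along which they close (so a half turn about z gives the same grasp; the last joint's range is limited). The gripper opens to 85 mm and grips with 20 to 120 N. Pads are 22 mm wide; open, the fingers measure 114 mm over their backs; the gripper's body (76 mm by 85 mm) begins 54 mm behind the grasp point. The pads swing forward as they close: fully open they stand 13 mm farther back than shut.
Start: joints at [1.064, 0.311, 0.014, 1.512, -0.004, 1.319, -0.027], TCP at [0.247, -0.492, 0.231] pointing down, gripper open.
Joint ranges: [-2.7, 2.7], [-0.3, 1.91], [-1.27, 1.3], [0.12, 2.57], [-1.44, 4.58], [0.2, 2.03], [-3.05, 3.05]. Speed limits (rad/s): [2.79, 2.79, 3.14, 3.14, 3.14, 3.14, 3.14].

### API

Orientations are given as a rotation vector (axis times angle).
In Python, from station import observe, capture, camera_params, sign_off, grip_depth gives the robot as it stands.
- The arm moves only by the shell command python3 -m jog 'ROWS'. ROWS is a JSON object of lists of equal length, an entry for each row: "translation": the shift along the world's x, y, z as a fraction of full scale, a list of three; "twist": the turn about the world's z as a fraction of full scale; "gripper": the closure, from 0 (fully open) to 1 (shut). In form: {"translation": [[x, y, z], ...], "twist": [twist, ...], "gripper": [gripper, ...]}. A call has exactly 8 rows; each row shifts and turns the commanded pose from where the row before left it; what a row does not reach is not made up. Full scale, the value 1, is 100 mm for a shift and 90 degrees for a turn. A row lasts 1/10 s, in which the tool goes at most 50 mm and 8.59 degrees, less where a joint would pass 70% of its speed; a pose out of reach is approached as far as the arm can. A call with a number of a shift or a turn outside -1 to 1 is refused whole. A call with a gripper value outside its range is refused whole. The fingers move at their own pace and stop on an object; the grip force is fixed at half the most. Time passes only in rows, so rows that do not move let the fingers close, or fill a call up. It gives the time, the measured TCP pose, the force, the opening and the grip force at its end, in the units of the state.
- observe(): the state, without advancing time (a new reading comes with each control period).
- capture(name): name is "side" or "top"; returns the picture (480x640x3 uint8, blue, green, red); there is no depth.
- camera_params(name): a dict with "K" (3x3 intrinsics, pixels), "origin" and "rotation" of the camera in the world. Camera axes: x right, y up, looking along -z (the intrinsics and any distortion apply to the point x, -y, -z); pixel columns grow to the right and rows downward; lengths in m; the calibration is good to about 2 mm. A picture is of the moment at which its call begins. camera_params takes no time and is no camera call.
- sign_off(): hands the job in; it is judged then, once.
The state is a dict: "time": time; "qpos": joint angles; "joint_velocities": joint speeds; "joint_efforts": joint torques, N m; "eef_pos": TCP position; "tool_rot": TCP orientation; "force": force on the tool from outside, world axes, zero at the start; "ft_torque": the same for the moment, N m; "width": opening from 0.0 (shut) to 1.0 (fully open); "finger_force": force on a finger pad.
Only numpy, scipy, OpenCV 4.12 (cv2) and the standard library are available. Lean on these libraries where they do the work, as an engineer would, in place of code of your own. Each camera call takes 0.05 s, during which the arm holds its last target. There are 200 camera calls.

### The job

The white air grille of the low chocolate display has to come up for cleaning. Take the forked key from its stand, set its fork astride the latch bar and push the bar's collar gently sideways, away from the grille, holding it back until the sprung grille has risen; then let the bar spring out again and put the key back upright, fully home in its stand. Touch the display only with the key, never push hard against the latch's end stop (16 N is too much), and leave the dishes of chocolates on the display where they are.

Things in the scene. Friction and masses are not known exactly. Their poses are not given: they have to be found in the camera images.
- cab: Low white display base, fixed: 200 mm (x) by 380 mm (y) by 60 mm high. Origin at the centre of its underside; z up, x to its back, y along its length. A steel latch and grille unit is clamped on its deck in long holes, so the whole unit sits up to 16 mm to either side, along y, of the nominal figures of the two latch points. Two loose dishes stand along the deck's back, x above 35 mm.
- rod_mid (a point): Nominal middle of the bare part of the latch bar: a level steel rod, 7 mm thick, along cab's y; axes as cab's, in cab at (-45, -38, 90) mm. True in x and z, but up to 16 mm off along y. The bare rod runs 30 mm either way from its middle: at +y to a guide plate (22 mm wide in x, its top 10 mm over the rod's axis), at -y to the collar. The unit's steel base plate is 27 mm below the rod's axis.
- collar_face (a point): Nominal centre of the +y face of the bar's collar (26 mm wide, 8 mm thick; axes as cab's), up to 16 mm off along y, so find it by feel or eye. Pushed to -y it takes 3 N to start and 0.6 N more per mm; it frees the grille at 11 mm (about 10 N) and meets a hard stop at 13 mm (about 11 N); let go, it springs back. The housing behind it is 26 to 60 mm to -y, 40 mm wide, its top 16 mm above the axis.
- grille (a joint): The white slotted air grille, 150 mm (along cab y) by 90 mm, on the +y side of the latch, hinged along its back edge. 0 = shut, held down by the latch bar's tip over its lug; 0.6 rad = fully risen, front edge up by 50 mm. A damped spring lifts it in about 1 to 2 s once the bar is held back; past about 0.35 rad the bar can be let go.
- key_grip (a point): Centre of the forked key's grip: dark wooden handle 24 by 24 mm, 55 mm tall, upright. Below it a steel shoulder 56 mm (its x) by 32 mm (its y), 6 mm thick, underside 34 mm below this point; then a flat steel fork 34 mm wide (x), 5 mm thick (y), with two tines 30 mm long, tips 80 mm below this point; the slot between them is 14 mm wide and open downwards. About 0.14 kg.
- key: The same forked key; its origin is midway between the tips of its two tines, z up along the handle, x across the fork (from tine to tine), y through its thickness. Hanging in the stand at the start.
- stand_mouth (a point): Centre of the top of the key's stand, a fixed steel block 64 mm (x) by 50 mm (y) by 60 mm high with a slot 42 mm (x) by 13 mm (y), open from above; same axes as the hanging key (half a turn does not matter). The fork hangs in the slot and the shoulder rests on the top, so the grip centre is then 34 mm above this point.
- dish: Small white dish of chocolates, 50 by 120 by 18 mm, loose on the deck behind the latch. Origin at the centre of its underside. To be left alone.
- dish2: Small white dish of chocolates, 50 by 130 by 18 mm, loose on the deck behind the grille. Origin at the centre of its underside. To be left alone.
There are look-alikes about, which are no part of the job. Leave any blue, red or yellow look-alike of the key alone.

How it is judged:
On the way, in this order (a step that is already met when the one before it is completed fails the run):
1. the forked key is lifted out of its stand (z of key_grip in the frame of stand_mouth above 0.08 m), for 0.1 s.
2. the grille has risen (past 0.35 rad) (value of joint grille above 0.35 rad), for 0.2 s.
At the end, for the whole second after the job is handed in: The grille stands open by more than 0.4 rad; the key hangs upright (within 0.1 rad) and still in its stand, its shoulder down on the top (grip centre 30 to 38 mm above the stand's mouth and within 10 mm of it sideways), and nothing of it touches the display (value of joint grille above 0.4 rad and horizontal distance between key_grip and stand_mouth below 0.01 m and z of key_grip in the frame of stand_mouth between 0.03 and 0.038 m and angle between key_grip's own z axis and vertical below 0.1 rad and linear speed of key below 0.02 m/s and contact force between key and cab below 0.1 N).
It fails at once if the key pressed on the display or its latch with more than 16 N (contact force between key and cab above 16 N).
It fails at once if the gripper or arm touched the display (contact force between any of the fingers, the arm and cab above 1 N).
It fails at once if a dish of chocolates on the display was shifted by more than 15 mm (distance of any of dish, dish2 from where it was at the start of the episode above 0.015 m).
It also fails if it takes over 64 s, if anything falls off the work surface, if the arm or the gripper's body presses on something with over 40 N, if the wrist force passes 120 N, or if a joint passes its speed limit or range.

## Working session

There is one attempt and no reset: what is moved stays moved. The work goes in short steps, Python scripts to look and compute and a shell command to move; the robot and the scene stay as the last step left them, time stands still between calls to the robot, and variables do not carry over. Pictures are saved under pics/ and viewed, at most 10 in all, crops included, and the job is handed in when it is done.

```bash
mkdir -p pics
cat > h.py <<'E'
import numpy as np, cv2
from station import *
def ray(cam,u,v):
    p=camera_params(cam);K=np.array(p["K"],float);R=np.array(p["rotation"]);o=np.array(p["origin"])
    d=p.get("distortion",None)
    q=cv2.undistortPoints(np.array([[[u,v]]],float),K,None if d is None else np.array(d,float))[0,0]
    return o,R@np.array([q[0],-q[1],-1.0])
def atz(cam,u,v,z):
    o,r=ray(cam,u,v);return o+r*(z-o[2])/r[2]
def proj(cam,P):
    p=camera_params(cam);K=np.array(p["K"],float);R=np.array(p["rotation"]);o=np.array(p["origin"])
    c=R.T@(np.array(P)-o);x=K@np.array([c[0],-c[1],-c[2]]);return x[:2]/x[2]
E
python3 - <<'E'
from h import *
for c in("side","top"):
    cv2.imwrite(f"pics/{c}0.png",capture(c));print(c,camera_params(c))
print(observe(),grip_depth)
E
```

```text
side {'K': array([[514.66793929,   0.        , 326.87760266],
       [  0.        , 514.66793929, 235.39296641],
       [  0.        ,   0.        ,   1.        ]]), 'origin': array([0.19892788, 0.79169381, 0.83900697]), 'rotation': array([ 0.2583847 , -1.06941903, -2.52111566])}
top {'K': array([[599.39039662,   0.        , 336.79656166],
       [  0.        , 599.39039662, 235.37331981],
       [  0.        ,   0.        ,   1.        ]]), 'origin': array([0.24279255, 0.05472316, 1.43955789]), 'rotation': array([ 0.1650785 , -0.14470818, -1.57508384])}
{'time': 0.1, 'qpos': array([ 1.06429602,  0.31168406,  0.01399869,  1.51291783, -0.00435082,
        1.31920322, -0.02722384]), 'joint_velocities': array([ 7.82912245e-04, -3.70795027e-05,  1.63245758e-04, -4.09971994e-03,
       -1.72485605e-04,  1.82242107e-04, -6.79088503e-04]), 'joint_efforts': array([ 1.51326572e-04, -3.80853474e+01,  1.46311596e-01, -2.31240696e+01,
        1.23216727e-02,  8.18041357e-03,  1.07336851e-05]), 'eef_pos': array([ 0.24623017, -0.49106022,  0.23030015]), 'tool_rot': array([-3.05508235e+00, -7.23162188e-01,  1.00249194e-03]), 'force': array([-1.11135826,  0.63454836, -0.14874482]), 'ft_torque': array([ 0.01428966, -0.01208802,  0.00810953]), 'finger_force': 0.0, 'width': 0.9981143582700854} -0.0187
```

View pics/top0.png

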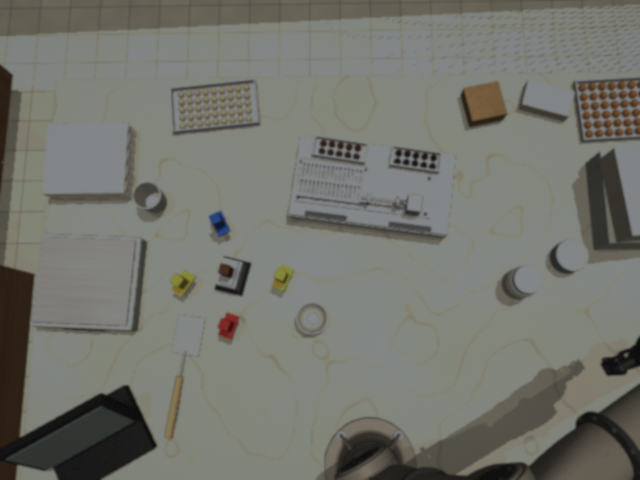

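View pics/side0.png

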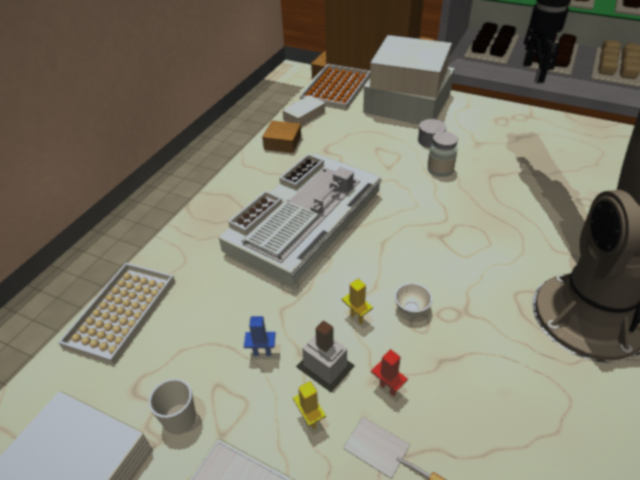

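Candidates for the key: brown handle in a stand at top (227,270) / side (325,337); blue at (219,224), yellow at (182,283) and (283,277), red at (229,326). Only the brown one has a dark wooden handle and sits in a steel stand, so it fits. I'll confirm it in an enlarged crop.

```bash
sed -i 's/R=np.array(p\["rotation"\])/R=cv2.Rodrigues(np.array(p["rotation"],float))[0]/' h.py
python3 - <<'E'
from h import *
def crop(f,x0,y0,w,h,s):return cv2.resize(cv2.imread(f)[y0:y0+h,x0:x0+w],None,fx=s,fy=s,interpolation=cv2.INTER_CUBIC)
a=crop("pics/top0.png",205,245,55,60,5);b=crop("pics/side0.png",285,310,80,80,5)
b=cv2.copyMakeBorder(b,0,0,0,800-275-400,cv2.BORDER_CONSTANT);a=cv2.copyMakeBorder(a,0,100,0,0,cv2.BORDER_CONSTANT)
cv2.imwrite("pics/c1.png",np.hstack([a,b]))
cv2.imwrite("pics/c2.png",crop("pics/top0.png",280,125,180,120,4.4))
E
```

```text
(no output)
```

View pics/c1.png

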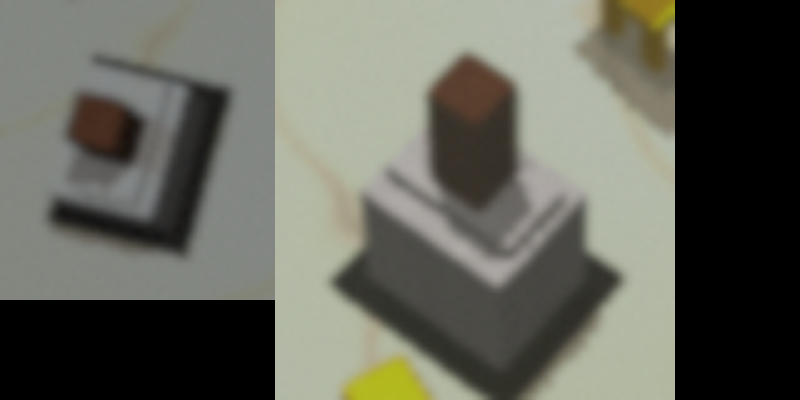

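View pics/c2.png

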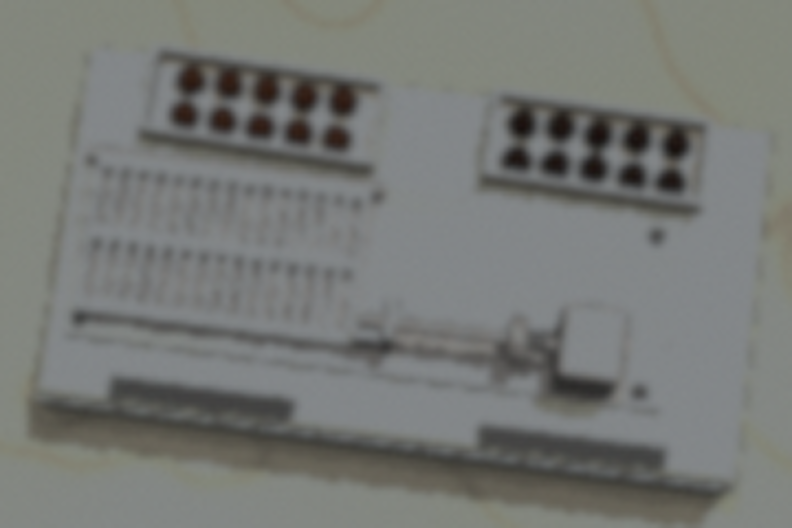

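The crop confirms it: the brown wooden handle with its top at about top (224,269) / side (324,328), steel shoulder on the stand. The second crop shows the latch unit: guide plate near crop (375,340), collar (517,345), housing (595,345). I'll fit poses from these and take a side crop of the latch.

```bash
cat > fit.py <<'E'
from h import *
from scipy.optimize import least_squares
T=lambda x,y:("top",205+x/5,245+y/5)
S=lambda x,y:("side",285+(x-275)/5,310+y/5)
D=lambda x,y:("top",280+x/4.4,125+y/4.4)
def w(p,l):
    c,s=np.cos(p[2]),np.sin(p[2]);return np.array([p[0]+c*l[0]-s*l[1],p[1]+s*l[0]+c*l[1],l[2]])
def fit(obs,x0,free=0):
    f=lambda p:np.concatenate([proj(c,w(p,(l[0],l[1],l[2]+(p[3] if free else 0))))-(u,v) for (c,u,v),l in obs])
    r=least_squares(f,x0,loss='soft_l1');return r.x,np.round(r.fun,1)
def main():
    h=.0275+.034;a,b=.032,.025;g=.012
    st=[(T(97,60),(a,b,.06)),(T(188,85),(a,-b,.06)),(T(155,218),(-a,-b,.06)),
        (S(365,192),(-a,b,.06)),(S(497,287),(-a,b,.06)),(S(585,195),(-a,-b,.06)),
        (T(96,121),(0,0,.06+h)),(S(472,89),(0,0,.06+h))]
    # side: viewed from +y, image right ~ -x ; front corner=( -x,+y)? left corner = (+x,+y)
    st[3]=(st[3][0],(a,b,.06))
    for k in(0,1):print(fit(st,[.2,.2,-.2]+[0]*k,k))
    A,B=.1,.19
    cab=[(D(88,48),(A,B,.06)),(D(772,132),(A,-B,.06)),(D(733,485),(-A,-B,.06)),(D(38,398),(-A,B,.06))]
    p,r=fit(cab,[.45,0,-.1]);print(p,r);return p
if __name__=="__main__":
    p=main()
    for n,l in dict(mid=(-.045,-.038,.09),face=(-.045,-.068,.09),guide=(-.045,-.008,.09),housing=(-.045,-.094,.106)).items():
        print(n,w(p,l).round(4),proj("top",w(p,l)).round(1),((proj("top",w(p,l))-(280,125))*4.4).round(0),proj("side",w(p,l)).round(1))
    im=cv2.imread("pics/side0.png")[150:290,210:390];cv2.imwrite("pics/c3.png",cv2.resize(im,None,fx=4.2,fy=4.2,interpolation=cv2.INTER_CUBIC))
E
python3 fit.py
```

```text
(array([ 0.43316554,  0.32395335, -0.27668946]), array([-2. , -0.4,  0.2,  0.1, -1.3, -0. , -0.4, -1.2,  0.5,  0.1,  1.2,
       -0.4, -1. , -0.5,  0.3, -0.6]))
(array([ 0.43415412,  0.32248623, -0.27154157, -0.00452452]), array([-1.1, -0.5,  1.1, -0.1, -0.3, -0.3, -0.4, -0.5,  0.5,  0.6,  1. ,
        0.1,  0.1, -0.6,  0.1,  0.2]))
[ 0.64032004 -0.01435053 -0.14048464] [-0.4 -0.1  0.4 -0.2  1.2  0.4 -1.2 -0.1]
mid [ 0.5904 -0.0457  0.09  ] [386.9 201.8] [470. 338.] [330.8 192.3]
face [ 0.5862 -0.0754  0.09  ] [399.7 203.4] [527. 345.] [337.7 185.4]
guide [ 0.5946 -0.016   0.09  ] [374.  200.2] [414. 331.] [323.7 199.4]
housing [ 0.5826 -0.1011  0.106 ] [411.7 203. ] [579. 343.] [343.6 174.1]
```

View pics/c3.png

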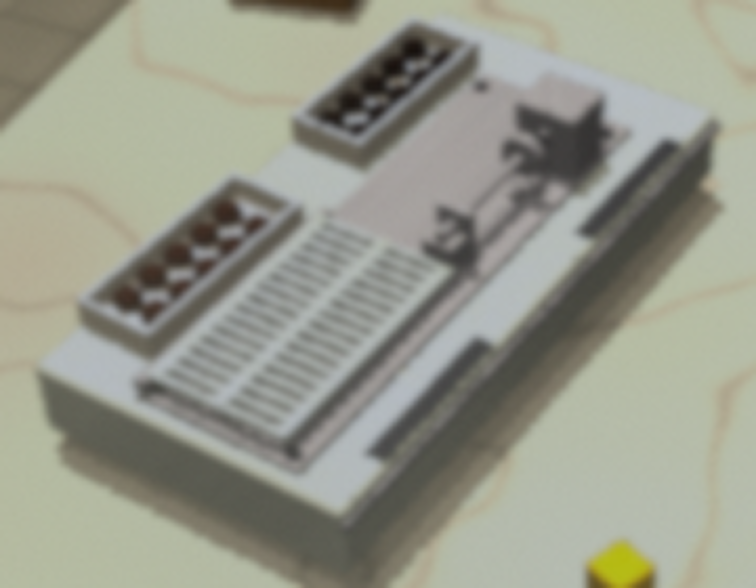

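Display yaw is about -0.14. Housing, collar and guide all sit about 10 mm to +y of nominal. Stand is at (0.433, 0.324) with yaw -0.27. Now I move toward the key.

```bash
python3 -m jog '{"translation":[[0.21,0.45,0],[0.21,0.45,0],[0.21,0.45,0],[0.21,0.45,0],[0.21,0.45,0],[0.21,0.45,0],[0.21,0.45,0],[0.21,0.45,0]],"twist":[-0.059,-0.059,-0.059,-0.059,-0.059,-0.059,-0.059,-0.059],"gripper":[0,0,0,0,0,0,0,0]}'
python3 -m jog '{"translation":[[0.02,0.45,0],[0.02,0.45,0],[0.02,0.45,0],[0.02,0.45,0],[0.02,0.45,0],[0.02,0.45,0],[0.02,0.45,0],[0.02,0.45,0]],"twist":[0,0,0,0,0,0,0,0],"gripper":[0,0,0,0,0,0,0,0]}'
cat > st.py <<'E'
from h import *
o=observe();R=cv2.Rodrigues(np.array(o["tool_rot"]))[0]
print(round(o["time"],2),o["eef_pos"].round(4),"yaxis deg",np.degrees(np.arctan2(R[1,1],R[0,1])).round(2)%180,"z",R[:,2].round(3),"F",o["force"].round(2),"M",o["ft_torque"].round(2),"w",round(o["width"],3),o["finger_force"],"q7",o["qpos"][6].round(2))
E
python3 st.py
```

```text
time: 0.9
eef_pos: [0.4147, -0.1297, 0.2311]
tool_rot: [3.11, -0.439, -0.0]
force: [0.5, -0.5, -0.3]
width: 0.998
finger_force: 0.0
time: 1.7
eef_pos: [0.4302, 0.2297, 0.231]
tool_rot: [3.111, -0.434, -0.0]
force: [0.4, -0.1, -0.0]
width: 0.996
finger_force: 0.0
1.7 [0.4302 0.2297 0.231 ] yaxis deg 74.13 z [-0.    -0.001 -1.   ] F [ 0.35 -0.08 -0.02] M [-0.02 -0.11 -0.04] w 0.996 0.0 q7 -2.5
```

```bash
python3 -m jog '{"translation":[[0.01,0.35,0],[0.01,0.35,0],[0.02,0.23,0],[0,0,-0.3],[0,0,-0.3],[0,0,-0.2],[0,0,-0.1],[0,0,0]],"twist":[0,0,0,0,0,0,0,0],"gripper":[0,0,0,0,0,0,0,0]}'
python3 st.py
python3 - <<'E'
from h import *
im=capture("side")[230:400,240:430];cv2.imwrite("pics/g1.png",cv2.resize(im,None,fx=3,fy=3,interpolation=cv2.INTER_CUBIC))
E
```

```text
time: 2.5
eef_pos: [0.4336, 0.3203, 0.1397]
tool_rot: [3.109, -0.433, -0.004]
force: [-0.3, 0.5, 0.2]
width: 1.002
finger_force: 0.0
2.5 [0.4336 0.3203 0.1397] yaxis deg 74.15 z [-0.003 -0.002 -1.   ] F [-0.28  0.53  0.17] M [-0.   -0.03 -0.02] w 1.002 0.0 q7 -2.74
```

View pics/g1.png

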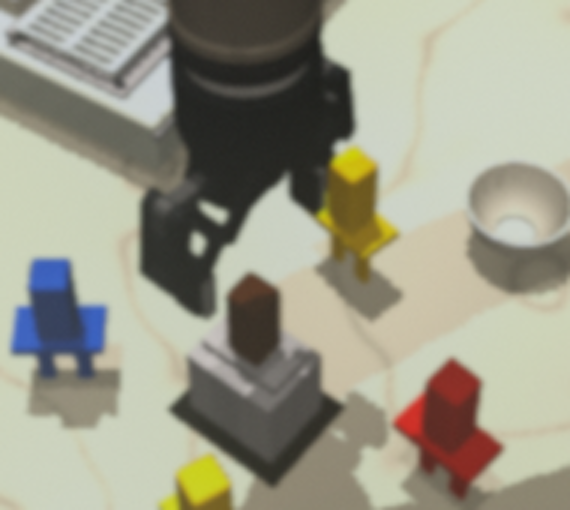

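The fingers straddle the brown handle (crop ~ (253,290)) and clear the yellow piece. I descend and grasp.

```bash
python3 -m jog '{"translation":[[0,0.02,-0.25],[0,0,-0.25],[0,0,-0.17],[0,0,0],[0,0,0],[0,0,0],[0,0,0],[0,0,0]],"twist":[0,0,0,0,0,0,0,0],"gripper":[0,0,0,0,1,1,1,1]}'; python3 -m jog '{"translation":[[0,0,0],[0,0,0],[0,0,0],[0,0,0],[0,0,0],[0,0,0],[0,0,0],[0,0,0]],"twist":[0,0,0,0,0,0,0,0],"gripper":[1,1,1,1,1,1,1,1]}'
python3 st.py
```

```text
time: 3.35
eef_pos: [0.4352, 0.3238, 0.0753]
tool_rot: [-3.11, 0.433, -0.002]
force: [-0.4, -0.5, 1.2]
width: 0.33
finger_force: 1.2
time: 4.15
eef_pos: [0.4352, 0.3237, 0.0753]
tool_rot: [-3.111, 0.433, -0.002]
force: [-0.4, -0.7, 5.3]
width: 0.279
finger_force: 59.8
4.15 [0.4352 0.3237 0.0753] yaxis deg 74.15 z [ 0.001  0.001 -1.   ] F [-0.38 -0.7   5.3 ] M [-0.21  0.08 -0.04] w 0.279 59.75533962249756 q7 -2.78
```

```bash
python3 -m jog '{"translation":[[0,0,0.1],[0,0,0.25],[0,0,0.3],[0,0,0.3],[0,0,0.3],[0,0,0.05],[0,0,0],[0,0,0]],"twist":[0,0,0,0,0,0,0,0],"gripper":[1,1,1,1,1,1,1,1]}'; python3 -m jog '{"translation":[[0.16,-0.36,0],[0.16,-0.36,0],[0.16,-0.36,0],[0.16,-0.36,0],[0.16,-0.36,0],[0.16,-0.36,0],[0.16,-0.36,0],[0.16,-0.36,0]],"twist":[0.011,0.011,0.011,0.011,0.011,0.011,0.011,0.01],"gripper":[1,1,1,1,1,1,1,1]}'
python3 -m jog '{"translation":[[0.16,-0.36,0],[0.12,-0.36,0],[0,0,0],[0,0,0],[0,0,0],[0,0,0],[0,0,0],[0,0,0]],"twist":[0,0,0,0,0,0,0,0],"gripper":[1,1,1,1,1,1,1,1]}'; python3 st.py
python3 - <<'E'
from h import *
a=capture("side")[130:240,260:390];b=capture("top")[150:250,320:450]
a=cv2.resize(a,None,fx=4,fy=4,interpolation=cv2.INTER_CUBIC)
b=cv2.resize(b,None,fx=2,fy=2,interpolation=cv2.INTER_CUBIC)
b=cv2.copyMakeBorder(b,0,440-200,0,0,cv2.BORDER_CONSTANT)
cv2.imwrite("pics/r1.png",np.hstack([a,b]))
E
```

```text
time: 4.95
eef_pos: [0.4337, 0.3224, 0.2026]
tool_rot: [3.109, -0.433, -0.004]
force: [-0.0, 0.0, -1.7]
width: 0.274
finger_force: 59.1
time: 5.75
eef_pos: [0.5616, 0.0335, 0.2019]
tool_rot: [3.133, -0.218, -0.007]
force: [1.1, 0.2, -1.7]
width: 0.269
finger_force: 59.2
time: 6.55
eef_pos: [0.5904, -0.0358, 0.2044]
tool_rot: [3.134, -0.217, 0.0]
force: [0.5, -1.2, -1.5]
width: 0.275
finger_force: 59.3
6.55 [ 0.5904 -0.0358  0.2044] yaxis deg 82.07 z [ 0. -0. -1.] F [ 0.53 -1.24 -1.49] M [-0.   -0.05 -0.01] w 0.275 59.27564799785614 q7 -1.85
```

View pics/r1.png

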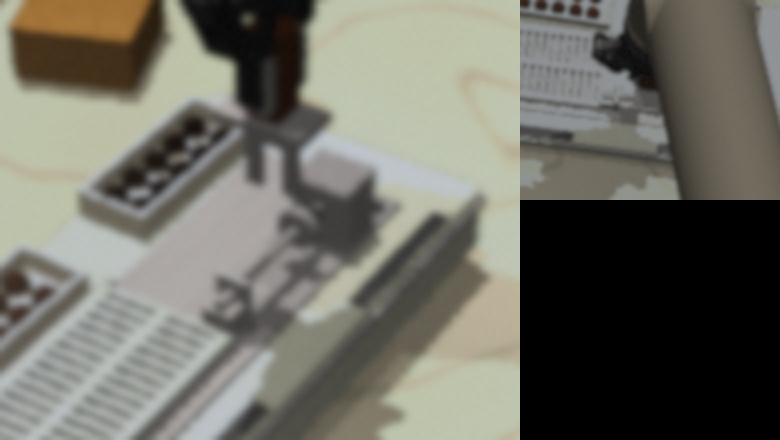

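Run:
```python
from h import *
from fit import w
p=[.6403,-.01435,-.1405]
q=lambda P:((proj("side",P)-(260,130))*4).round(0)
for z in(.061,.0655):
  t=np.array([.5904,-.0358,.2044-z]);c,s=np.cos(p[2]),np.sin(p[2])
  print("tips",z,q(t),"L",q(t+[.012*c,.012*s,0]),"R",q(t-[.012*c,.012*s,0]))
for d in(.006,.01,.014):
  print(d,"mid",w(p,(-.045,-.038+d,.09)),q(w(p,(-.045,-.038+d,.09))),"guide top corners",q(w(p,(-.034,-.008+d,.1))),q(w(p,(-.056,-.008+d,.1))),
  "collar",q(w(p,(-.045,-.072+d,.09))),"hous top +y corners",q(w(p,(-.025,-.094+d,.106))),q(w(p,(-.065,-.094+d,.106))))
```

```text
tips 0.061 [275. 184.] L [257. 177.] R [293. 191.]
tips 0.0655 [275. 191.] L [257. 184.] R [293. 198.]
0.006 mid [ 0.5912622  -0.03973296  0.09      ] [278. 255.] guide top corners [232. 263.] [265. 276.] collar [309. 223.] hous top +y corners [300. 171.] [358. 193.]
0.01 mid [ 0.59182236 -0.03577237  0.09      ] [274. 258.] guide top corners [228. 267.] [261. 280.] collar [305. 227.] hous top +y corners [296. 174.] [355. 196.]
0.014 mid [ 0.59238251 -0.03181179  0.09      ] [270. 262.] guide top corners [224. 271.] [257. 284.] collar [302. 231.] hous top +y corners [293. 178.] [351. 200.]
```

Tines in the crop at (257,183) and (296,195), matching the prediction. The rod's middle is near (267,262), so the unit offset is about +13 mm. I lower to just above the rod and look close.

```bash
python3 -m jog '{"translation":[[0.02,0.03,-0.1],[0,0,-0.15],[0,0,-0.1],[0,0,-0.05],[0,0,0],[0,0,0],[0,0,0],[0,0,0]],"twist":[0,0,0,0,0,0,0,0],"gripper":[1,1,1,1,1,1,1,1]}'; python3 st.py
python3 - <<'E'
from h import *
a=capture("side")[155:225,285:370]
cv2.imwrite("pics/r2.png",cv2.resize(a,None,fx=8,fy=8,interpolation=cv2.INTER_CUBIC))
E
```

```text
time: 7.45
eef_pos: [0.593, -0.0336, 0.165]
tool_rot: [-3.134, 0.22, -0.002]
force: [0.7, -0.2, -1.6]
width: 0.274
finger_force: 59.3
7.45 [ 0.593  -0.0336  0.165 ] yaxis deg 81.98 z [ 0.001 -0.    -1.   ] F [ 0.74 -0.2  -1.64] M [-0.01 -0.03  0.01] w 0.274 59.276028871536255 q7 -1.86
```

View pics/r2.png

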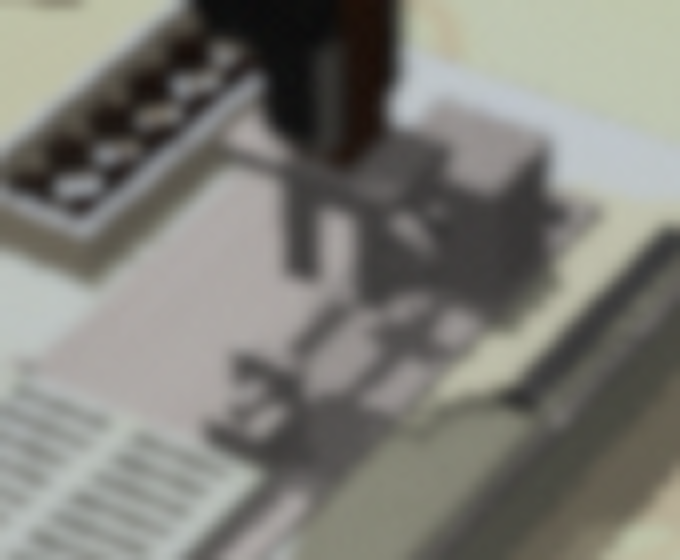

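Run:
```python
from h import *
from fit import w
p=[.6403,-.01435,-.1405];c,s=np.cos(p[2]),np.sin(p[2])
q=lambda P:((proj("side",P)-(285,155))*8).round(0)
for o in((0,0),(.012,0),(-.012,0)):
  t=np.array([.593,-.0336,.1015])+[c*o[0],s*o[0],0];print("tip",o,q(t))
for d in(.01,.014):
  for y in(-.03,-.015,0,.015,.03): print(d,y,q(w(p,(-.045,-.038+d+y,.09))),q(w(p,(-.045,-.038+d+y,.063))))
im=cv2.resize(capture("side")[175:215,308:348],None,fx=15,fy=15,interpolation=cv2.INTER_CUBIC);im=cv2.convertScaleAbs(im,alpha=1.8,beta=-30);cv2.imwrite("pics/r3.png",im)
```

```text
tip (0, 0) [340. 289.]
tip (0.012, 0) [305. 275.]
tip (-0.012, 0) [376. 303.]
0.01 -0.03 [404. 261.] [404. 333.]
0.01 -0.015 [376. 289.] [377. 361.]
0.01 0 [348. 317.] [349. 389.]
0.01 0.015 [319. 345.] [321. 418.]
0.01 0.03 [290. 374.] [293. 447.]
0.014 -0.03 [396. 268.] [397. 340.]
0.014 -0.015 [368. 296.] [370. 368.]
0.014 0 [340. 324.] [342. 396.]
0.014 0.015 [312. 353.] [314. 425.]
0.014 0.03 [283. 382.] [285. 454.]
```

View pics/r3.png

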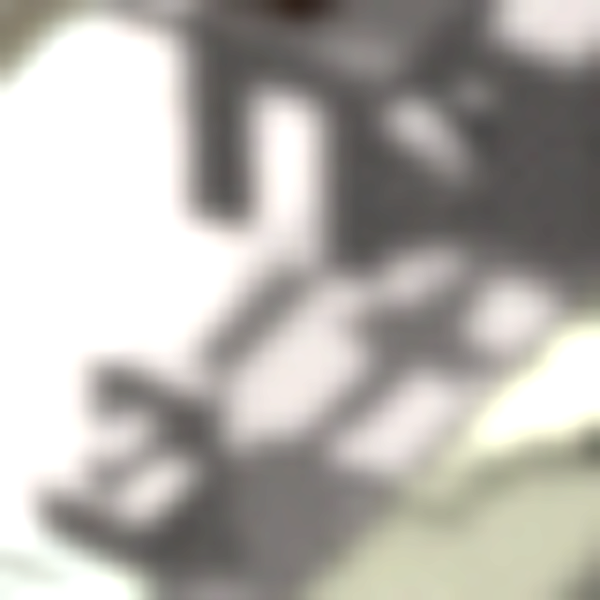

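Run:
```python
from fit import *
A,B=.1,.19
C=lambda x,y:("side",210+x/4.2,150+y/4.2)
top=[(D(88,48),(A,B,.06)),(D(772,132),(A,-B,.06)),(D(733,485),(-A,-B,.06)),(D(38,398),(-A,B,.06))]
side=[(C(40,370),(A,B,.06)),(C(345,515),(-A,B,.06)),(C(718,122),(-A,-B,.06)),(C(420,20),(A,-B,.06))]
for n,o in(("top",top),("side",side),("both",top+side)):
    p,r=fit(o,[.64,-.014,-.14]);print(n,p.round(4),r)
    c,s=np.cos(p[2]),np.sin(p[2]);e=np.array([.593-p[0],-.0336-p[1]]);print(" tcp in cab",(c*e[0]+s*e[1]).round(4),(-s*e[0]+c*e[1]).round(4),"yaw",np.degrees(p[2]).round(2))
    print([((proj("side",w(p,(-.045,-.025+y,.09)))-(285,155))*8).round(0) for y in(-.015,0,.015)])
```

```text
top [ 0.6403 -0.0144 -0.1405] [-0.4 -0.1  0.4 -0.2  1.2  0.4 -1.2 -0.1]
 tcp in cab -0.0442 -0.0257 yaw -8.05
[array([370., 294.]), array([342., 323.]), array([314., 351.])]
side [ 0.6429 -0.0103 -0.1313] [-2.   0.3  0.3  1.4 -0.3 -2.8  3.3 -2.3]
 tcp in cab -0.0464 -0.0297 yaw -7.53
[array([356., 299.]), array([328., 328.]), array([300., 356.])]
both [ 0.6411 -0.0128 -0.1389] [-1.1 -0.3 -0.4 -0.7  0.6 -0.1 -1.8 -0.3 -0.9 -0.6  0.8  0.8  1.1 -2.8
  4.9 -2.7]
 tcp in cab -0.0448 -0.0273 yaw -7.96
[array([365., 297.]), array([337., 325.]), array([309., 354.])]
```

```bash
python3 -m jog '{"translation":[[0.02,0,-0.02],[0,0,-0.02],[0,0,-0.01],[0,0,-0.01],[0,0,-0.01],[0,0,-0.01],[0,0,-0.01],[0,0,-0.01]],"twist":[0,0,0,0,0,0,0,0],"gripper":[1,1,1,1,1,1,1,1]}'; python3 st.py
python3 - <<'E'
from h import *
im=cv2.resize(capture("side")[175:215,308:348],None,fx=15,fy=15,interpolation=cv2.INTER_CUBIC);im=cv2.convertScaleAbs(im,alpha=1.3,beta=-10);cv2.imwrite("pics/r4.png",im)
E
```

```text
time: 8.35
eef_pos: [0.5946, -0.0337, 0.1542]
tool_rot: [3.134, -0.22, 0.0]
force: [-0.4, -0.4, -1.5]
width: 0.272
finger_force: 59.3
8.35 [ 0.5946 -0.0337  0.1542] yaxis deg 81.98 z [ 0. -0. -1.] F [-0.39 -0.44 -1.54] M [-0.   -0.01 -0.03] w 0.272 59.27517235279083 q7 -1.87
```

View pics/r4.png

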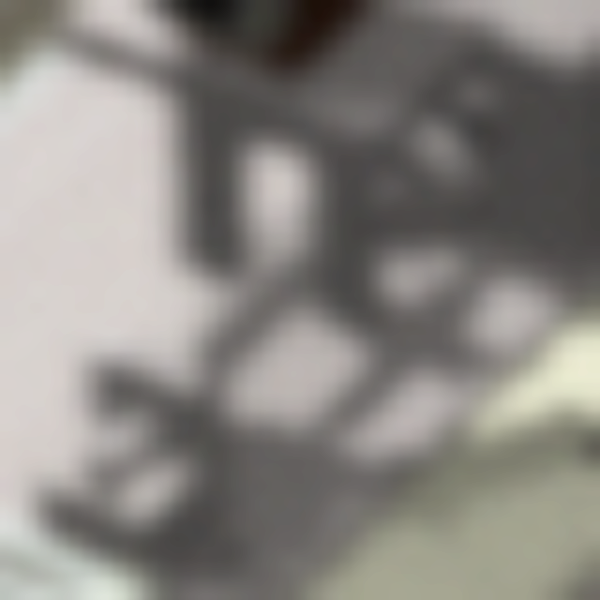

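The rod (near (285,265)) enters the gap between the tines at (215,265) and (340,290), with no contact force. I continue down slowly.

```bash
python3 -m jog '{"translation":[[0,0,-0.01],[0,0,-0.01],[0,0,-0.01],[0,0,-0.01],[0,0,-0.01],[0,0,0],[0,0,0],[0,0,0]],"twist":[0,0,0,0,0,0,0,0],"gripper":[1,1,1,1,1,1,1,1]}'; python3 st.py
```

```text
time: 9.2
eef_pos: [0.5946, -0.0336, 0.1494]
tool_rot: [-3.134, 0.22, -0.0]
force: [0.3, -0.4, -1.2]
width: 0.274
finger_force: 59.3
9.2 [ 0.5946 -0.0336  0.1494] yaxis deg 81.98 z [ 0.  0. -1.] F [ 0.34 -0.37 -1.2 ] M [-0.05 -0.01 -0.01] w 0.274 59.27513301372528 q7 -1.87
```

```bash
python3 -m jog '{"translation":[[0,0,-0.02],[0,0,-0.02],[0,0,-0.02],[0,0,-0.02],[0,0,-0.02],[0,0,-0.02],[0,0,-0.01],[0,0,0]],"twist":[0,0,0,0,0,0,0,0],"gripper":[1,1,1,1,1,1,1,1]}'; python3 st.py
```

```text
time: 10.0
eef_pos: [0.5944, -0.0337, 0.1361]
tool_rot: [3.134, -0.219, -0.001]
force: [0.3, -0.3, -1.2]
width: 0.271
finger_force: 59.3
10.0 [ 0.5944 -0.0337  0.1361] yaxis deg 81.99 z [-0. -0. -1.] F [ 0.32 -0.32 -1.19] M [ 0.06 -0.04 -0.03] w 0.271 59.275392293930054 q7 -1.88
```

```bash
python3 -m jog '{"translation":[[-0.003,-0.022,0],[-0.003,-0.022,0],[-0.003,-0.022,0],[-0.003,-0.022,0],[-0.003,-0.022,0],[-0.003,-0.022,0],[-0.003,-0.022,0],[-0.003,-0.022,0]],"twist":[0,0,0,0,0,0,0,0],"gripper":[1,1,1,1,1,1,1,1]}'; python3 st.py; python3 -m jog '{"translation":[[-0.001,-0.01,0],[-0.002,-0.01,0],[-0.001,-0.01,0],[-0.001,-0.01,0],[0,0,0],[0,0,0],[0,0,0],[0,0,0]],"twist":[0,0,0,0,0,0,0,0],"gripper":[1,1,1,1,1,1,1,1]}'; python3 st.py
```

```text
time: 10.8
eef_pos: [0.5921, -0.0514, 0.1363]
tool_rot: [-3.134, 0.22, 0.0]
force: [-0.4, 0.7, -1.7]
width: 0.27
finger_force: 59.3
10.8 [ 0.5921 -0.0514  0.1363] yaxis deg 81.98 z [-0.  0. -1.] F [-0.41  0.7  -1.66] M [-0.01  0.02 -0.04] w 0.27 59.275474548339844 q7 -1.84
time: 11.6
eef_pos: [0.5917, -0.0551, 0.1363]
tool_rot: [-3.134, 0.219, -0.0]
force: [0.1, 0.7, -1.9]
width: 0.271
finger_force: 59.3
11.6 [ 0.5917 -0.0551  0.1363] yaxis deg 82.0 z [ 0.  0. -1.] F [ 0.08  0.69 -1.88] M [-0.07  0.01  0.03] w 0.271 59.275930523872375 q7 -1.84
```

```bash
python3 -m jog '{"translation":[[-0.001,-0.01,0],[-0.001,-0.01,0],[-0.002,-0.01,0],[0,0,0],[0,0,0],[0,0,0],[0,0,0],[0,0,0]],"twist":[0,0,0,0,0,0,0,0],"gripper":[1,1,1,1,1,1,1,1]}'; python3 st.py
```

```text
time: 12.4
eef_pos: [0.5913, -0.0582, 0.1363]
tool_rot: [3.134, -0.219, 0.0]
force: [0.9, -0.3, -2.6]
width: 0.27
finger_force: 59.3
12.4 [ 0.5913 -0.0582  0.1363] yaxis deg 81.99 z [ 0. -0. -1.] F [ 0.92 -0.26 -2.59] M [-0.01 -0.02  0.04] w 0.27 59.27501142024994 q7 -1.83
```

```bash
python3 -m jog '{"translation":[[-0.001,-0.01,0],[-0.001,-0.01,0],[-0.002,-0.01,0],[0,0,0],[0,0,0],[0,0,0],[0,0,0],[0,0,0]],"twist":[0,0,0,0,0,0,0,0],"gripper":[1,1,1,1,1,1,1,1]}'; python3 st.py
```

```text
time: 13.2
eef_pos: [0.5909, -0.0612, 0.1363]
tool_rot: [3.134, -0.219, -0.0]
force: [0.3, -0.1, -1.8]
width: 0.273
finger_force: 59.3
13.2 [ 0.5909 -0.0612  0.1363] yaxis deg 81.99 z [-0. -0. -1.] F [ 0.28 -0.15 -1.8 ] M [-0.02  0.03  0.03] w 0.273 59.27647948265076 q7 -1.83
```

```bash
python3 -m jog '{"translation":[[-0.001,-0.01,0],[-0.001,-0.01,0],[-0.002,-0.01,0],[0,0,0],[0,0,0],[0,0,0],[0,0,0],[0,0,0]],"twist":[0,0,0,0,0,0,0,0],"gripper":[1,1,1,1,1,1,1,1]}'; python3 st.py
```

```text
time: 14.0
eef_pos: [0.5906, -0.0639, 0.1363]
tool_rot: [-3.134, 0.219, -0.0]
force: [0.6, 1.3, -2.0]
width: 0.276
finger_force: 59.3
14.0 [ 0.5906 -0.0639  0.1363] yaxis deg 82.0 z [ 0.  0. -1.] F [ 0.6   1.32 -1.98] M [ 0.3  -0.09  0.02] w 0.276 59.300002455711365 q7 -1.82
```

Contact shows in the moment. I push on in small steps.

```bash
python3 -m jog '{"translation":[[-0.001,-0.01,0],[0,0,0],[-0.002,-0.01,0],[0,0,0],[-0.001,-0.01,0],[0,0,0],[0,0,0],[0,0,0]],"twist":[0,0,0,0,0,0,0,0],"gripper":[1,1,1,1,1,1,1,1]}'; python3 st.py
```

```text
time: 14.8
eef_pos: [0.5902, -0.0662, 0.1363]
tool_rot: [-3.133, 0.218, -0.0]
force: [0.9, 5.2, -3.3]
width: 0.272
finger_force: 59.3
14.8 [ 0.5902 -0.0662  0.1363] yaxis deg 82.02 z [ 0.     0.001 -1.   ] F [ 0.87  5.2  -3.27] M [ 1.35 -0.42 -0.05] w 0.272 59.31131422519684 q7 -1.82
```

```bash
python3 -m jog '{"translation":[[-0.001,-0.01,0],[0,0,0],[-0.002,-0.01,0],[0,0,0],[-0.001,-0.01,0],[0,0,0],[-0.001,-0.01,0],[0,0,0]],"twist":[0,0,0,0,0,0,0,0],"gripper":[1,1,1,1,1,1,1,1]}'; python3 st.py
```

```text
time: 15.6
eef_pos: [0.5898, -0.069, 0.1363]
tool_rot: [-3.131, 0.217, -0.0]
force: [2.0, 6.3, -2.9]
width: 0.275
finger_force: 59.3
15.6 [ 0.5898 -0.069   0.1363] yaxis deg 82.06 z [ 0.001  0.003 -1.   ] F [ 1.98  6.3  -2.89] M [ 1.66 -0.4  -0.06] w 0.275 59.32601451873779 q7 -1.81
```

```bash
python3 -m jog '{"translation":[[-0.001,-0.01,0],[0,0,0],[-0.002,-0.01,0],[0,0,0],[-0.001,-0.01,0],[0,0,0],[-0.001,-0.01,0],[0,0,0]],"twist":[0,0,0,0,0,0,0,0],"gripper":[1,1,1,1,1,1,1,1]}'; python3 st.py
```

```text
time: 16.4
eef_pos: [0.5895, -0.0716, 0.1363]
tool_rot: [-3.129, 0.216, -0.001]
force: [1.7, 6.9, -3.5]
width: 0.272
finger_force: 59.3
16.4 [ 0.5895 -0.0716  0.1363] yaxis deg 82.11 z [ 0.001  0.005 -1.   ] F [ 1.71  6.94 -3.49] M [ 2.1  -0.47 -0.02] w 0.272 59.347330927848816 q7 -1.8
```

```bash
cat > gr.py <<'E'
from h import *
import os
r=cv2.imread("pics/side0.png")[205:275,230:300].astype(int)
print("grille diff",np.abs(capture("side")[205:275,230:300].astype(int)-r).mean().round(2))
E
python3 gr.py
python3 -m jog '{"translation":[[-0.001,-0.01,0],[0,0,0],[-0.002,-0.01,0],[0,0,0],[-0.001,-0.005,0],[0,0,0],[0,0,0],[0,0,0]],"twist":[0,0,0,0,0,0,0,0],"gripper":[1,1,1,1,1,1,1,1]}'; python3 st.py; python3 gr.py
```

```text
grille diff 6.81
time: 17.25
eef_pos: [0.5892, -0.0731, 0.1363]
tool_rot: [-3.128, 0.215, -0.001]
force: [2.1, 8.2, -3.1]
width: 0.271
finger_force: 59.3
17.25 [ 0.5892 -0.0731  0.1363] yaxis deg 82.15 z [ 0.001  0.006 -1.   ] F [ 2.1   8.17 -3.08] M [ 2.32 -0.54  0.  ] w 0.271 59.3424654006958 q7 -1.8
grille diff 6.8
```

```bash
python3 -m jog '{"translation":[[-0.001,-0.01,0],[0,0,0],[0,-0.005,0],[0,0,0],[0,0,0],[0,0,0],[0,0,0],[0,0,0]],"twist":[0,0,0,0,0,0,0,0],"gripper":[1,1,1,1,1,1,1,1]}'; python3 st.py; python3 gr.py
```

```text
time: 18.1
eef_pos: [0.5891, -0.074, 0.1363]
tool_rot: [-3.127, 0.214, -0.001]
force: [1.5, 9.6, -3.0]
width: 0.27
finger_force: 59.4
18.1 [ 0.5891 -0.074   0.1363] yaxis deg 82.18 z [ 0.001  0.007 -1.   ] F [ 1.54  9.56 -3.05] M [ 2.43 -0.52 -0.01] w 0.27 59.364479184150696 q7 -1.79
grille diff 6.76
```

```bash
python3 -m jog '{"translation":[[0,-0.01,0],[0,0,0],[0,0,0],[0,0,0],[0,0,0],[0,0,0],[0,0,0],[0,0,0]],"twist":[0,0,0,0,0,0,0,0],"gripper":[1,1,1,1,1,1,1,1]}'; python3 st.py; python3 gr.py
```

```text
time: 18.95
eef_pos: [0.589, -0.0748, 0.1363]
tool_rot: [-3.127, 0.214, -0.001]
force: [2.1, 8.8, -3.4]
width: 0.276
finger_force: 59.4
18.95 [ 0.589  -0.0748  0.1363] yaxis deg 82.18 z [ 0.001  0.007 -1.   ] F [ 2.09  8.83 -3.4 ] M [ 2.56 -0.49 -0.07] w 0.276 59.38128590583801 q7 -1.79
grille diff 6.77
```

```bash
python3 -m jog '{"translation":[[0,-0.01,0],[0,0,0],[0,0,0],[0,0,0],[0,0,0],[0,0,0],[0,0,0],[0,0,0]],"twist":[0,0,0,0,0,0,0,0],"gripper":[1,1,1,1,1,1,1,1]}'; python3 st.py; python3 gr.py
```

```text
time: 19.8
eef_pos: [0.589, -0.0755, 0.1364]
tool_rot: [-3.127, 0.213, -0.0]
force: [0.7, 10.5, -3.4]
width: 0.274
finger_force: 59.4
19.8 [ 0.589  -0.0755  0.1364] yaxis deg 82.19 z [ 0.001  0.008 -1.   ] F [ 0.75 10.51 -3.43] M [ 2.65 -0.45  0.  ] w 0.274 59.40398454666138 q7 -1.79
grille diff 6.78
```

```bash
python3 -m jog '{"translation":[[0,-0.007,0],[0,0,0],[0,0,0],[0,0,0],[0,0,0],[0,0,0],[0,0,0],[0,0,0]],"twist":[0,0,0,0,0,0,0,0],"gripper":[1,1,1,1,1,1,1,1]}'; python3 st.py; python3 gr.py
```

```text
time: 20.65
eef_pos: [0.589, -0.0759, 0.1363]
tool_rot: [-3.126, 0.213, -0.0]
force: [1.9, 10.8, -3.0]
width: 0.273
finger_force: 59.4
20.65 [ 0.589  -0.0759  0.1363] yaxis deg 82.21 z [ 0.001  0.008 -1.   ] F [ 1.86 10.78 -3.04] M [ 2.76 -0.44 -0.05] w 0.273 59.4125497341156 q7 -1.79
grille diff 6.75
```

Run:
```python
from h import *
now=capture("side");cv2.imwrite("pics/n1.png",now)
b=cv2.resize(cv2.imread("pics/r1.png")[:440,:520],(130,110),interpolation=cv2.INTER_AREA)
s0=cv2.imread("pics/side0.png")
g=lambda a:cv2.cvtColor(a,cv2.COLOR_BGR2GRAY).astype(int)
for n,x,y in(("now-r1",now[130:240,260:390],b),("now-s0",now[130:240,260:390],s0[130:240,260:390])):
    d=np.abs(g(x)-g(y))[72:110,2:45];print(n,d.mean().round(1))
d=np.abs(g(now)-g(s0))
print(d[195:290:8,220:330:8])
```

```text
now-r1 2.1
now-s0 7.4
[[ 9  7  8  9 11  8  5  8  9  9  7 10  6  8]
 [ 8  8  8  9  6  5  3  7  9  6  8  7 35  6]
 [ 9  8  8  4  2  6  6  7  8  6  3  6  8  6]
 [ 9  8  5  5  6  7 10  5 11  3  7 17  5  1]
 [ 9  7  7  6  6  9  8  8  6 14 10  2  7  8]
 [ 8  7  9  9  8  9 10 10 11  8  5  6  8  5]
 [ 7  7  9  5  8  6  4  9 10  3  7  9  5  3]
 [ 8  5  7  6  9  2 11  7  4  6  6  5  4  3]
 [ 8  5  5  6  5  6 10  1  8  9  6  5  5  6]
 [ 9  9  8  7  5  4  4  6  9  7  4  3  5  8]
 [ 9  8  9  8  9  6  4  5  4  5  6  5  8  8]
 [ 9  9  8  8  8  9  7  6  6  6  4  7  8  7]]
```

Grille still shut (only an exposure offset). I continue in small steps, watching for the stop.

```bash
python3 -m jog '{"translation":[[-0.001,-0.007,0],[0,0,0],[0,0,0],[0,0,0],[0,0,0],[0,0,0],[0,0,0],[0,0,0]],"twist":[0,0,0,0,0,0,0,0],"gripper":[1,1,1,1,1,1,1,1]}'; python3 st.py; python3 gr.py
```

```text
time: 21.55
eef_pos: [0.5888, -0.0767, 0.1363]
tool_rot: [-3.126, 0.213, 0.0]
force: [1.4, 10.8, -3.5]
width: 0.274
finger_force: 59.4
21.55 [ 0.5888 -0.0767  0.1363] yaxis deg 82.2 z [ 0.     0.008 -1.   ] F [ 1.36 10.76 -3.46] M [ 2.73 -0.45 -0.06] w 0.274 59.395989775657654 q7 -1.79
grille diff 11.58
```

```bash
python3 -m jog '{"translation":[[0,-0.004,0],[0,0,0],[0,0,0],[0,0,0],[0,0,0],[0,0,0],[0,0,0],[0,0,0]],"twist":[0,0,0,0,0,0,0,0],"gripper":[1,1,1,1,1,1,1,1]}'; python3 st.py; python3 gr.py
```

```text
time: 22.4
eef_pos: [0.5888, -0.0769, 0.1363]
tool_rot: [-3.126, 0.213, 0.0]
force: [2.1, 11.4, -3.2]
width: 0.274
finger_force: 59.4
22.4 [ 0.5888 -0.0769  0.1363] yaxis deg 82.21 z [ 0.     0.008 -1.   ] F [ 2.08 11.37 -3.2 ] M [ 2.73 -0.37 -0.02] w 0.274 59.40949201583862 q7 -1.79
grille diff 15.24
```

The grille is rising. I hold the bar back.

```bash
for i in 1 2; do python3 -m jog '{"translation":[[0,0,0],[0,0,0],[0,0,0],[0,0,0],[0,0,0],[0,0,0],[0,0,0],[0,0,0]],"twist":[0,0,0,0,0,0,0,0],"gripper":[1,1,1,1,1,1,1,1]}' >/dev/null; python3 gr.py; done; python3 st.py; python3 -m jog '{"translation":[[0,0,0],[0,0,0],[0,0,0],[0,0,0],[0,0,0],[0,0,0],[0,0,0],[0,0,0]],"twist":[0,0,0,0,0,0,0,0],"gripper":[1,1,1,1,1,1,1,1]}' >/dev/null; python3 gr.py
```

```text
grille diff 15.23
grille diff 15.25
24.15 [ 0.5888 -0.0769  0.1363] yaxis deg 82.21 z [ 0.     0.008 -1.   ] F [ 1.84  9.19 -2.53] M [ 2.73 -0.39 -0.05] w 0.276 59.40866947174072 q7 -1.79
grille diff 15.25
```

```bash
python3 -m jog '{"translation":[[0.003,0.02,0],[0.003,0.02,0],[0.003,0.02,0],[0.003,0.02,0],[0.005,0.04,0],[0.005,0.04,0],[0.005,0.04,0],[0.005,0.04,0]],"twist":[0,0,0,0,0,0,0,0],"gripper":[1,1,1,1,1,1,1,1]}'; python3 -m jog '{"translation":[[0.002,0.02,0],[0.002,0.02,0],[0,0,0],[0,0,0],[0,0,0],[0,0,0],[0,0,0],[0,0,0]],"twist":[0,0,0,0,0,0,0,0],"gripper":[1,1,1,1,1,1,1,1]}' >/dev/null; python3 st.py; python3 gr.py
```

```text
time: 25.8
eef_pos: [0.5913, -0.0619, 0.1362]
tool_rot: [3.129, -0.222, -0.001]
force: [-0.4, -0.2, -1.9]
width: 0.278
finger_force: 59.9
26.6 [ 0.5921 -0.0551  0.1363] yaxis deg 81.98 z [-0. -0. -1.] F [-0.96 -0.08 -0.6 ] M [0.03 0.02 0.01] w 0.272 59.905925989151 q7 -1.84
grille diff 15.38
```

```bash
python3 -m jog '{"translation":[[0,0,0.05],[0,0,0.1],[0,0,0.15],[0,0,0.2],[0,0,0.2],[0,0,0.2],[0,0,0.2],[0,0,0.1]],"twist":[0,0,0,0,0,0,0,0],"gripper":[1,1,1,1,1,1,1,1]}'; python3 st.py; python3 gr.py; python3 -m jog '{"translation":[[-0.16,0.37,0],[-0.16,0.38,0],[-0.16,0.38,0],[-0.16,0.38,0],[-0.16,0.38,0],[-0.16,0.38,0],[-0.16,0.38,0],[-0.16,0.38,0]],"twist":[-0.011,-0.011,-0.011,-0.011,-0.011,-0.011,-0.011,-0.01],"gripper":[1,1,1,1,1,1,1,1]}'; python3 -m jog '{"translation":[[-0.15,0.37,0],[-0.14,0.37,0],[0,0,0],[0,0,0],[0,0,0],[0,0,0],[0,0,0],[0,0,0]],"twist":[0,0,0,0,0,0,0,0],"gripper":[1,1,1,1,1,1,1,1]}';python3 st.py
```

```text
time: 27.45
eef_pos: [0.5932, -0.0548, 0.2595]
tool_rot: [-3.134, 0.219, -0.007]
force: [-0.2, -0.6, -1.1]
width: 0.273
finger_force: 59.9
27.45 [ 0.5932 -0.0548  0.2595] yaxis deg 81.99 z [ 0.005 -0.    -1.   ] F [-0.18 -0.57 -1.14] M [-0.03  0.01  0.06] w 0.273 59.93696630001068 q7 -1.8
grille diff 14.56
time: 28.3
eef_pos: [0.463, 0.2491, 0.2559]
tool_rot: [3.111, -0.434, -0.0]
force: [1.0, 0.5, -0.9]
width: 0.276
finger_force: 60.0
time: 29.1
eef_pos: [0.4357, 0.3211, 0.2563]
tool_rot: [3.111, -0.436, 0.0]
force: [0.8, -0.5, -1.7]
width: 0.272
finger_force: 60.0
29.1 [0.4357 0.3211 0.2563] yaxis deg 74.05 z [ 0. -0. -1.] F [ 0.79 -0.53 -1.74] M [ 0.01 -0.02 -0.02] w 0.272 60.03578782081604 q7 -2.69
```

```bash
python3 -m jog '{"translation":[[0,0.03,-0.3],[0,0,-0.3],[0,0,-0.3],[0,0,-0.1],[0,0,0],[0,0,0],[0,0,0],[0,0,0]],"twist":[0,0,0,0,0,0,0,0],"gripper":[1,1,1,1,1,1,1,1]}'; python3 st.py
python3 - <<'E'
from h import *
e=observe()["eef_pos"];a=np.radians(-15.9)
for o in(.017,.007,-.007,-.017):
    for z in(.0635,.0175+.014): print(o,z,proj("side",e+[o*np.cos(a),o*np.sin(a),-z]).round(1))
n=cv2.cvtColor(capture("side"),cv2.COLOR_BGR2GRAY)
print("cols 316-348, rows 284-316");print("\n".join(" ".join(f"{v:3d}" for v in r) for r in n[284:318,312:346:1]))
E
```

```text
time: 29.9
eef_pos: [0.4359, 0.3258, 0.1579]
tool_rot: [-3.109, 0.433, -0.004]
force: [1.2, 0.7, -1.8]
width: 0.277
finger_force: 60.0
29.9 [0.4359 0.3258 0.1579] yaxis deg 74.15 z [ 0.003  0.002 -1.   ] F [ 1.2   0.67 -1.8 ] M [ 0.02 -0.01  0.01] w 0.277 59.99957799911499 q7 -2.74
0.017 0.0635 [315.8 331.6]
0.017 0.0315 [315.2 320.5]
0.007 0.0635 [320.1 334.7]
0.007 0.0315 [319.6 323.6]
-0.007 0.0635 [326.2 339. ]
-0.007 0.0315 [325.8 328. ]
-0.017 0.0635 [330.6 342.1]
-0.017 0.0315 [330.3 331.1]
cols 316-348, rows 284-316
 40  39  38  38  39  39  39  40  40  41  40  39  39  38  37  38  38  38  38  38  38  39  40  39  39  39  39  40  39  42  52  90 145 184
 39  40  39  37  38  39  40  39  39  41  39  39  39  39  37  37  39  39  40  38  39  40  39  39  39  40  40  42  42  46  68 114 165 194
 40  39  39  38  39  39  38  40  38  41  39  38  38  39  38  40  39  39  39  39  38  40  39  39  40  46  51  56  57  71 104 147 183 201
 39  41  38  39  39  39  40  39  39  40  38  38  38  38  40  39  39  40  40  39  39  40  39  40  47  66  93 102 103 120 150 179 197 205
 41  40  41  39  39  39  3
[... 3353 characters left out ...]
 206 205 204 202 199
 46  45  45  44  50  60  71  75  71  62  52  49  48  49  47  48  47  52  76 125 172 197 204 206 205 205 206 205 205 205 205 204 203 202
 46  45  46  46  50  62  71  74  71  63  53  48  48  49  49  48  49  52  76 123 168 193 202 205 206 205 206 206 205 206 205 206 205 204
 47  46  45  45  51  62  72  74  72  61  53  50  47  49  47  49  47  51  68 105 147 177 195 202 203 205 205 206 205 206 205 206 206 204
 45  46  46  47  52  62  72  75  72  63  52  49  49  47  48  48  49  51  60  85 116 146 171 188 197 203 205 205 205 206 205 206 205 202
 46  48  45  47  51  62  71  76  71  63  54  50  49  48  48  48  49  51  62  81  98 115 136 160 180 194 202 204 206 205 204 203 199 191
```

```bash
python3 -m jog '{"translation":[[0,0,-0.1],[0,0,-0.1],[0,0,-0.1],[0,0,0],[0,0,0],[0,0,0],[0,0,0],[0,0,0]],"twist":[0,0,0,0,0,0,0,0],"gripper":[1,1,1,1,1,1,1,1]}'>/dev/null; python3 st.py
```

```text
30.75 [0.4353 0.3252 0.1267] yaxis deg 74.15 z [ 0.001  0.    -1.   ] F [ 0.12 -0.1  -1.68] M [ 0.01 -0.04 -0.03] w 0.276 60.00022530555725 q7 -2.76
```

```bash
python3 -m jog '{"translation":[[0,-0.02,0],[0,0,-0.02],[0,0,-0.02],[0,0,-0.02],[0,0,-0.02],[0,0,-0.02],[0,0,0],[0,0,0]],"twist":[0,0,0,0,0,0,0,0],"gripper":[1,1,1,1,1,1,1,1]}'>/dev/null; python3 st.py
```

```text
31.55 [0.435  0.3229 0.1162] yaxis deg 74.16 z [-0. -0. -1.] F [-0.47  0.41 -1.29] M [-0.03 -0.03  0.03] w 0.274 59.99983191490173 q7 -2.76
```

```bash
python3 -m jog '{"translation":[[0,0,-0.02],[0,0,-0.02],[0,0,-0.02],[0,0,-0.02],[0,0,0],[0,0,0],[0,0,0],[0,0,0]],"twist":[0,0,0,0,0,0,0,0],"gripper":[1,1,1,1,1,1,1,1]}'>/dev/null; python3 st.py
```

```text
32.35 [0.4351 0.323  0.1084] yaxis deg 74.15 z [ 0.  0. -1.] F [ 0.19  0.35 -1.74] M [-0.01 -0.03 -0.02] w 0.274 60.00097632408142 q7 -2.77
```

The tips are inside the slot with no contact. I continue down to the shoulder.

```bash
python3 -m jog '{"translation":[[0,0,-0.05],[0,0,-0.05],[0,0,-0.05],[0,0,-0.05],[0,0,-0.05],[0,0,-0.04],[0,0,0],[0,0,0]],"twist":[0,0,0,0,0,0,0,0],"gripper":[1,1,1,1,1,1,1,1]}'>/dev/null; python3 st.py;  python3 -m jog '{"translation":[[0,0,-0.01],[0,0,-0.01],[0,0,-0.01],[0,0,-0.01],[0,0,0],[0,0,0],[0,0,0],[0,0,0]],"twist":[0,0,0,0,0,0,0,0],"gripper":[1,1,1,1,1,1,1,1]}'>/dev/null; python3 st.py
```

```text
33.15 [0.4351 0.323  0.0793] yaxis deg 74.16 z [-0.  0. -1.] F [ 0.07 -0.1  -1.82] M [ 0.02 -0.    0.06] w 0.276 59.99969244003296 q7 -2.79
33.95 [0.4351 0.323  0.0753] yaxis deg 74.16 z [ 0.  0. -1.] F [-0.52  0.2  -0.39] M [ 0.05 -0.02 -0.01] w 0.27 60.22164344787598 q7 -2.79
```

```bash
python3 -m jog '{"translation":[[0,0,-0.005],[0,0,0],[0,0,0],[0,0,0],[0,0,0],[0,0,0],[0,0,0],[0,0,0]],"twist":[0,0,0,0,0,0,0,0],"gripper":[1,1,1,0,0,0,0,0]}'>/dev/null; python3 st.py;  python3 -m jog '{"translation":[[0,0,0],[0,0,0],[0,0,0.05],[0,0,0.1],[0,0,0.15],[0,0,0.2],[0,0,0.2],[0,0,0.2]],"twist":[0,0,0,0,0,0,0,0],"gripper":[0,0,0,0,0,0,0,0]}'; python3 -m jog '{"translation":[[0,-0.2,0.2],[0,-0.4,0.2],[0,-0.4,0],[0,-0.4,0],[0,0,0],[0,0,0],[0,0,0],[0,0,0]],"twist":[0,0,0,0,0,0,0,0],"gripper":[0,0,0,0,0,0,0,0]}'
python3 st.py; python3 gr.py
python3 - <<'E'
from h import *
g=lambda a:cv2.cvtColor(a,cv2.COLOR_BGR2GRAY).astype(int)
for c,(x0,y0,x1,y1) in dict(side=(300,315,352,378),top=(214,255,252,298)).items():
    n=capture(c);cv2.imwrite(f"pics/end_{c}.png",n);a=g(n)[y0:y1,x0:x1];s=g(cv2.imread(f"pics/{c}0.png"))
    best=[]
    for dx in range(-5,6):
        for dy in range(-5,6):
            b=s[y0+dy:y1+dy,x0+dx:x1+dx];d=a-b;best.append((np.abs(d-np.median(d)).mean().round(2),dx,dy))
    print(c,sorted(best)[:3])
    b=s[y0:y1,x0:x1];d=np.abs(a-b-np.median(a-b)); print("big diff px",(d>20).sum(),np.argwhere(d>20)[:12].tolist())
E
```

```text
34.75 [0.4351 0.3229 0.0747] yaxis deg 74.15 z [-0. -0. -1.] F [-0.29  0.1  -0.17] M [-0.    0.01  0.04] w 1.001 0.0 q7 -2.79
time: 35.55
eef_pos: [0.4351, 0.3232, 0.1666]
tool_rot: [-3.111, 0.433, -0.001]
force: [0.7, 0.7, -0.0]
width: 0.999
finger_force: 0.0
time: 36.35
eef_pos: [0.4347, 0.1849, 0.2052]
tool_rot: [-3.111, 0.428, -0.0]
force: [-0.5, 0.7, -0.6]
width: 1.001
finger_force: 0.0
36.35 [0.4347 0.1849 0.2052] yaxis deg 74.34 z [ 0.     0.001 -1.   ] F [-0.51  0.69 -0.58] M [-0.    0.01 -0.05] w 1.001 0.0 q7 -2.41
grille diff 17.88
side [(np.float64(7.27), 0, 0), (np.float64(8.69), 1, 0), (np.float64(9.13), 0, -1)]
big diff px 205 [[3, 48], [4, 47], [4, 48], [4, 49], [5, 48], [5, 49], [5, 50], [6, 24], [6, 25], [6, 26], [6, 50], [7, 25]]
top [(np.float64(7.45), 0, 0), (np.float64(11.04), 1, 0), (np.float64(11.71), -1, 0)]
big diff px 201 [[0, 24], [0, 25], [0, 26], [0, 27], [0, 28], [0, 35], [0, 36], [0, 37], [1, 25], [1, 26], [1, 27], [1, 28]]
```

```bash
python3 -m jog '{"translation":[[0,-0.45,0],[0,-0.45,0],[0,-0.45,0],[0,-0.45,0],[0,-0.45,0],[0,-0.45,0],[0,0,0],[0,0,0]],"twist":[0,0,0,0,0,0,0,0],"gripper":[0,0,0,0,0,0,0,0]}'
python3 - <<'E'
from h import *
for c,(x0,y0,x1,y1) in dict(side=(300,315,352,378),top=(214,255,252,298)).items():
    n=capture(c);o=cv2.imread(f"pics/{c}0.png")
    for nm,i in(("old",o),("new",n)):
        q=i[y0:y1,x0:x1].astype(float);m=(q[...,2]>1.45*q[...,0])&(q[...,2]>25);yy,xx=np.where(m)
        print(c,nm,m.sum(),"centroid",(xx.mean()+x0).round(1),(yy.mean()+y0).round(1),"bbox",xx.min()+x0,xx.max()+x0,yy.min()+y0,yy.max()+y0)
    # where the shoulder underside/stand edges differ
    g=lambda a:cv2.cvtColor(a,cv2.COLOR_BGR2GRAY).astype(int)[y0:y1,x0:x1]
    d=g(n)-g(o);d=np.abs(d-np.median(d));print("big",(d>20).sum(),"outside-handle rows",np.unique(np.where(d>20)[0]+y0))
E
python3 gr.py
```

```text
time: 37.3
eef_pos: [0.4351, -0.0875, 0.2046]
tool_rot: [-3.11, 0.437, 0.001]
force: [0.1, 0.5, -0.4]
width: 0.997
finger_force: 0.0
side old 140 centroid 324.3 328.2 bbox 317 351 315 335
side new 139 centroid 323.6 328.5 bbox 316 351 315 335
big 100 outside-handle rows [321 322 323 324 325 326 327 328 329 330 331 332 333 334 335 336 337 338
 339 340 341 342 343 344 345 346 347 348 350 353 358 359 360 362]
top old 105 centroid 225.3 270.1 bbox 219 231 265 275
top new 108 centroid 224.8 269.6 bbox 219 231 264 275
big 2 outside-handle rows [267 270]
grille diff 14.97
```

The handle top is within about 1 px of its starting place in both views, so the key is home and upright. The grille stands open. Handing in.

```bash
python3 -c "
from station import sign_off
print(sign_off())"
```

```text
the job is handed in; nothing more can be done
None
```

The job is handed in at about 37 s of the 64 s allowed: the grille rose and stayed up after the bar was let go, and the key is back in its stand, its handle within about 1–2 mm of its starting place in both camera views; the highest wrist force I read while pushing was about 11.5 N, but I did not check the dishes again and the sign-off gave no verdict.

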